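# Pin a decorating wheel at its zero mark

## Task

Lock the indexed decorating wheel at zero for the next lining job: turn it by its raised rim until the red engraved mark faces the red pointer, then take the index pin out of its park hole and stand it in the guide bushing over the wheel. If it does not drop, ease the wheel by its rim a few millimetres either way until the pin drops fully home, without forcing it down and stopping gently as soon as it catches, for the pin bends easily. Leave the coaster centred on the wheel, and the pail and the paint tube where they are.

Things in the scene. Friction and masses are not known exactly. Their poses are not given: they have to be found in the camera images.
- stand: Dark green cast stand fixed to the counter. Origin on the wheel's axle at counter height, z up, x out along its bracket: post 90 to 105 mm from the axle, carrying a flat steel arm 36 mm wide from x = 44 to 138 mm, its top 88 mm above the counter. Pointer post: 73 mm high, 100 mm from the axle, 42 degrees clockwise (from above) of the arm. Keep the gripper's body off both when working on the rim.
- wheel: Aluminium turntable, vertical axle, 170 mm across, with a raised hand rim: a wall 8 mm thick, 77 to 85 mm from the axle, top 64 mm above the counter, 24 mm above the floor inside. Turns either way, about 2 N at the rim, and stays where left. Origin on the axle at counter height; its axes equal the stand's when the mark faces the pointer; starts 0.5 to 1.25 rad clockwise (from above) of that.
- pin: Index pin, 0.11 to 0.17 kg: steel shank 12 mm across, 56 mm long, chamfered foot; black ribbed head 23 mm across, 38 mm long, flat shoulder. Origin at the foot's centre, z towards the head. Starts upright in the park hole, shoulder on the arm, foot 32 mm above the counter. In the bushing the foot is at 40 mm while it stands on the ring, at 32 mm when home. Over 30 N against the wheel bends it.
- mark (a point): Red line engraved across the rim, 2.6 mm wide (other ticks are thin, dark): the middle of the rim's top, 81 mm from the axle. It shows where the index ring's zero hole is, but only roughly: the ring has crept on the wheel by up to 0.12 rad (7.5 mm at the holes), either way; so far from the bushing can the zero hole be with the mark at the pointer. The next holes, 49 mm away, are wrong.
- pointer (a point): The point on the rim's top, 81 mm from the axle, that the fixed red pointer's tip shows (the tip is 4 mm above it). The mark belongs here. Close to the right of the wheel rises the fixed frame of a display bin, higher than the wheel: keep the gripper's body off it; the near and the left side of the rim are free.
- bushing (a point): Centre of the guide bushing's mouth on the arm's top, 63 mm from the axle: a brass-lined vertical hole of 13 mm with a 3 mm chamfer, reaching down to 44 mm above the counter. Under it turns the wheel's steel index ring (top at 40 mm; eight 13.2 mm holes 45 degrees apart). The pin drops by its own weight into a hole that comes under it, and then stops the wheel.
- park (a point): Centre of the park hole's mouth on the arm's top, 120 mm from the axle, outside the rim; same bore as the bushing.
- coaster: Round terracotta coaster blank, 76 mm across, 8 mm thick, lying loose at the centre of the wheel and turning with it; origin at the centre of its underside.
- pail: Small cream plastic pail, 60 x 75 x 62 mm; bystander. Origin at the centre of its underside.
- blue_tube: White paint tube with a blue band, 34 x 122 x 25 mm, lying; bystander. Origin at the centre of its underside.
Not all that is in view belongs to the job. Of the things that look like the pin, the larger one is meant.

How it is judged:
By the outcome, as a careful person would: the job done as asked, in the order asked, and still so for the second after the job is handed in, with the robot touching nothing.
It also fails if it takes over 72 s, if anything falls off the work surface, if the arm or the gripper's body presses on something with over 40 N, if the wrist force passes 120 N, or if a joint passes its speed limit or range.

## Robot

A 7-joint arm with a two-finger parallel gripper is mounted at the origin on the work surface; the furniture and walls round the work are solid. World frame = base frame: x ahead of the robot, y to its left, z up, the work surface at z = 0. Lengths are in m, angles in rad, forces in N, time in s.
With the tool pointing down it reaches from about 0.425 to 0.8 m from the base axis. Payload 8.3 kg.
Tool frame: the origin (TCP) lies on the centre line of the jaws, within the pads' length; the fingertips stand 17 mm ahead of it and the grasp point (between the pads) lies 2 mm behind it; z points along the fingers, y is the line along which they close (so a half turn about z gives the same grasp; the last joint's range is limited). The gripper opens to 85 mm and grips with 20 to 120 N. Pads are 22 mm wide; open, the fingers measure 114 mm over their backs; the gripper's body (76 mm by 85 mm) begins 54 mm behind the grasp point. The pads swing forward as they close: fully open they stand 13 mm farther back than shut.
Start: joints at [-1.245, 0.383, 0.016, 1.37, -0.006, 1.388, -0.046], TCP at [0.237, 0.578, 0.248] pointing down, gripper open.
Joint ranges: [-2.95, 2.95], [-0.25, 2.06], [-1.52, 1.56], [0.18, 2.33], [-1.44, 4.58], [0.02, 2.06], [-3.01, 3.01]. Speed limits (rad/s): [2.39, 2.39, 3.01, 3.01, 3.14, 3.14, 3.14].

## Interface

Orientations are given as a unit quaternion [w, x, y, z].
In Python, from rig import reach, line_to, set_joints, gripper_to, pause, ik, sense, read_camera, Unreachable, close_job gives the robot as it stands. Calls block until the motion is done:
- reach(position, orientation): joint-space move of the TCP to a pose.
- line_to(position, rotation=None, vel=0.15, contact_N=None): straight line of the TCP; rotation=None keeps the orientation; vel is the mean speed in m/s. With contact_N (N) it stops when the force on the tool has changed by that much, and returns True; else False.
- set_joints(angles): joint-space move.
- gripper_to(opening, f_grip=None): finger opening in m; f_grip is the grip in N (None keeps the last); returns when the fingers have stopped.
- pause(seconds).
- ik(position, orientation): joint angles nearest the present ones, or None.
- sense(): the state.
- read_camera(name): name is "side" or "top"; returns a dict with "img" (400x640x3 uint8, blue, green, red), "depth" (400x640 float32, m along the optical axis (not along the pixel's ray), 0 where there is no reading), "fx", "fy", "cx", "cy" (pixels), "k1" (the pictures are not rectified: a ray, as slopes to the right and down, at radius r is drawn at 1 + k1 r^2 times it, then the intrinsics apply), "xyz" and "orientation" of the camera in the world. Camera axes: x right, y down, z forward; pixel columns grow to the right and rows downward; lengths in m; the calibration is good to about 2 mm. A picture is of the moment at which its call begins.
A pose or a line that the arm cannot do raises Unreachable and nothing moves.
- close_job(): hands the job in; it is judged then, once.
The state is a dict: "time": time; "joint_positions": joint angles; "joint_vel": joint speeds; "joint_efforts": joint torques, N m; "tcp_pos": TCP position; "eef_rot": TCP orientation; "force": force on the tool from outside, world axes, zero at the start; "moment": the same for the moment, N m; "width": finger opening in m; "grip_force": force on a finger pad.
Only numpy, scipy, OpenCV 4.12 (cv2) and the standard library are available. Lean on these libraries where they do the work, as an engineer would, in place of code of your own. Each camera call takes 0.05 s, during which the arm holds its last target. There are 200 camera calls.

## Working session

There is one attempt and no reset: what is moved stays moved. The work goes in short steps, each a Python script; the robot and the scene stay as the last script left them, time stands still between calls to the robot, and variables do not carry over. Pictures are saved under pics/ and viewed, at most 10 in all, crops included, and the job is handed in when it is done.

```bash
ls; mkdir -p pics; python3 - <<'E'
from rig import *
import cv2,numpy as np,pickle
for n in("top","side"):
    c=read_camera(n);pickle.dump(c,open(n+"0.pkl","wb"));cv2.imwrite(f"pics/{n}0.png",c["img"])
    print(n,c["fx"],c["cx"],c["cy"],c["k1"],c["xyz"],c["orientation"])
print(sense())
E
```

```text
pics
top 433.6373356057692 316.3081078902382 206.181223780624 -0.0011336202092542675 [0.25391708 0.221793   0.93573027] [-0.07987188  0.70927814 -0.69789249  0.05908537]
side 467.44089384461773 324.8049774850677 191.75732396668542 0.016703964861358063 [0.38103136 0.94564658 0.63277615] [ 0.01924927 -0.01818501  0.89831575 -0.43855168]
{'time': 0.1, 'joint_positions': array([-1.24489973,  0.38419506,  0.01640099,  1.37104721, -0.00627902,
        1.38820232, -0.04649309]), 'joint_vel': array([-1.06574253e-03, -2.12260847e-03, -1.53436591e-05, -2.95206026e-03,
       -5.52277138e-04, -6.68015934e-04, -1.17495132e-03]), 'joint_efforts': array([ 3.28076312e-03, -6.29131722e+01,  8.47914778e-01, -3.72762465e+01,
        1.69393199e-02,  1.04637496e-02, -7.47781911e-06]), 'tcp_pos': array([0.23674643, 0.57796774, 0.24735434]), 'eef_rot': array([-1.45345866e-04,  1.93151552e-01,  9.81168521e-01, -8.89130096e-04]), 'force': array([0.07051685, 0.3137446 , 0.87092116]), 'moment': array([-0.02494793, -0.02271366,  0.00809004]), 'grip_force': 0.0, 'width': 0.08532368658782322}
```

View pics/top0.png

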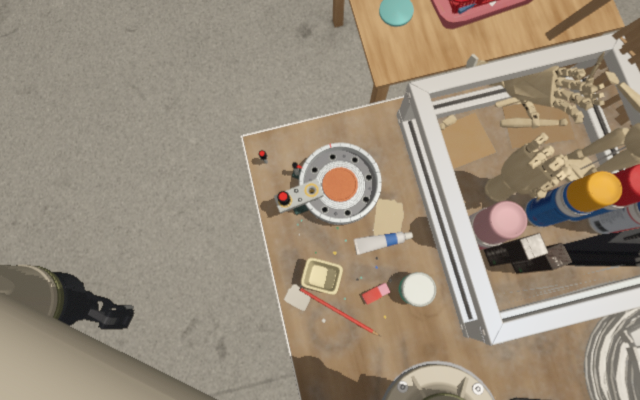

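View pics/side0.png

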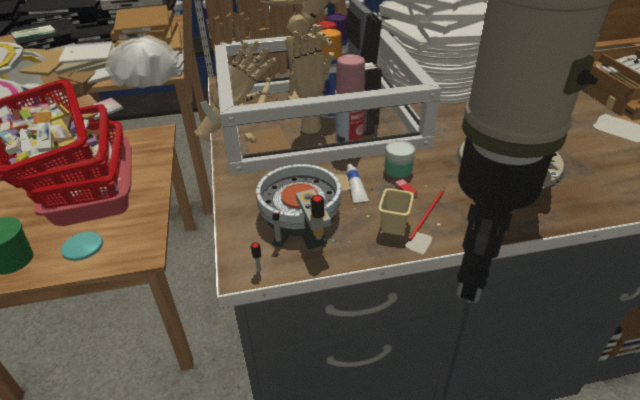

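Top view: wheel centred near (340,184), stand arm running left to its park end at (283,198). Candidates for the pin are (283,198), the larger head standing in the arm, and (262,154), a small one loose on the counter. There is also something at about (297,168), probably the pointer post. I choose (283,198) and will check it in a crop.

```bash
cat > h.py <<'E'
from rig import *
import cv2,numpy as np,pickle
from scipy.spatial.transform import Rotation as R
def K(c): return np.array([[c["fx"],0,c["cx"]],[0,c["fy"],c["cy"]],[0,0,1.]])
def rot(q): return R.from_quat(np.roll(q,-1)).as_matrix()
def pix2z(c,uv,z):
    """pixels -> world points on the plane at height z"""
    uv=np.atleast_2d(np.float64(uv)); d=np.array([c["k1"],0,0,0,0])
    n=cv2.undistortPoints(uv[:,None],K(c),d)[:,0]   # small k1: same radial model
    r=np.c_[n,np.ones(len(n))]@rot(c["orientation"]).T
    o=np.array(c["xyz"]); return o+r*((z-o[2])/r[:,2])[:,None]
def project(c,P):
    P=np.atleast_2d(np.float64(P)); M=rot(c["orientation"]); q=(P-c["xyz"])@M
    return cv2.projectPoints(q,np.zeros(3),np.zeros(3),K(c),np.array([c["k1"],0,0,0,0]))[0][:,0]
def crop(c,u0,v0,w,h,s,name):
    cv2.imwrite(name,cv2.resize(c["img"][v0:v0+h,u0:u0+w],None,fx=s,fy=s,interpolation=cv2.INTER_CUBIC))
def down(yaw):  # tool down, tool y axis (closing line) at world angle yaw
    y=np.array([np.cos(yaw),np.sin(yaw),0]);z=np.array([0,0,-1.]);x=np.cross(y,z)
    return np.roll(R.from_matrix(np.c_[x,y,z]).as_quat(),1)
E
python3 - <<'E'
from h import *
c=pickle.load(open("top0.pkl","rb")); crop(c,255,130,135,100,6,"pics/tc.png") if 0 else crop(c,255,135,133,95,6,"pics/tc.png")
s=pickle.load(open("side0.pkl","rb")); crop(s,240,155,120,95,6,"pics/sc.png")
print(pix2z(c,[[340,184]],.064),pix2z(c,[[283,198]],.126), c["depth"][198,283],c["depth"][184,340],c["depth"][270,355])
E
```

```text
[[0.4750356  0.20106999 0.064     ]] [[0.43037127 0.3114118  0.126     ]] 0.83086073 0.91117525 0.9264482
```

View pics/tc.png

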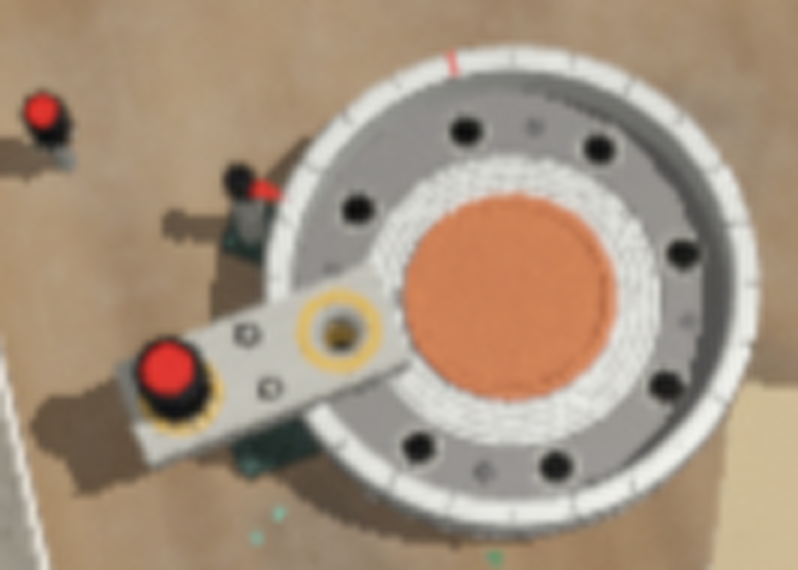

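View pics/sc.png

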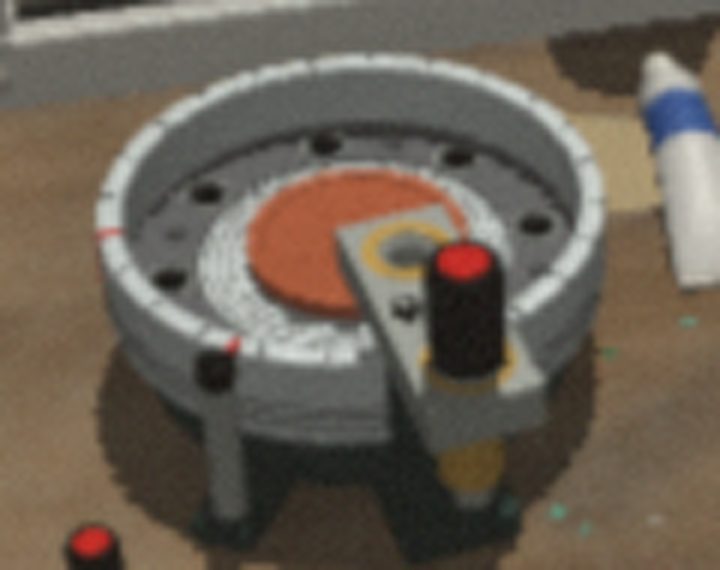

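Crops: the pin's red-capped head stands in the park hole (top crop (168,368), side crop (463,258)). The small lookalike at top crop (42,110) stands on the counter and is not meant. Bushing is at (340,332), mark at (452,62), pointer tip at (278,192) in the top crop; in the side crop they are at (405,248), (110,232), (235,345).

```bash
cat > geo.py <<'E'
from h import *
c=pickle.load(open("top0.pkl","rb"));s=pickle.load(open("side0.pkl","rb"))
T=lambda p:(np.array(p)+.5)/6-.5+[255,135]
S=lambda p:(np.array(p)+.5)/6-.5+[240,155]
items={"bush":((340,332),(405,248),.088),"pin":((168,368),(463,258),.126),"mark":((452,62),(110,232),.064),"ptr":((278,192),(235,345),.068)}
E
python3 - <<'E'
from geo import *
for k,(a,b,z) in items.items(): print(k,pix2z(c,T(a),z)[0].round(4),pix2z(s,S(b),z)[0].round(4))
# rim: white top pixels -> circle fit via outer contour
pts=[(268,285),(760,287),(512,45),(340,105),(690,115),(745,375),(300,180)]
W=pix2z(c,[T(p) for p in pts],.064)[:,:2]
from scipy.optimize import least_squares
f=least_squares(lambda q:np.hypot(*(W-q[:2]).T)-.085,W.mean(0));print("axle top",f.x,f.fun.round(4))
pts=[(97,225),(607,190),(340,55),(180,100),(520,95),(575,285),(590,130)]
W=pix2z(s,[S(p) for p in pts],.064)[:,:2]
f=least_squares(lambda q:np.hypot(*(W-q[:2]).T)-.085,W.mean(0));print("axle side",f.x,f.fun.round(4))
print(pix2z(c,T((511,297)),.048),"coaster top"); print(pix2z(c,[[371,243],[405,190],[383,243],[410,237]],[.0]) )
E
```

```text
bush [0.456  0.2593 0.088 ] [0.4585 0.2614 0.088 ]
pin [0.4345 0.3124 0.126 ] [0.4359 0.3133 0.126 ]
mark [0.5597 0.223  0.064 ] [0.56   0.2253 0.064 ]
ptr [0.5104 0.2827 0.068 ] [0.5104 0.2861 0.068 ]
axle top [0.4815779 0.2003486] [ 0.0003 -0.0007 -0.0004  0.0024 -0.0001  0.0006 -0.0024]
axle side [0.48114908 0.20596905] [ 0.0002 -0.0002  0.001   0.0019 -0.0037  0.0017  0.0033]
[[0.47890695 0.20121417 0.048     ]] coaster top
[[0.36094958 0.13167927 0.        ]
 [0.47934555 0.05627538 0.        ]
 [0.36135616 0.10589584 0.        ]
 [0.37525622 0.04772403 0.        ]]
```

```bash
cat >> geo.py <<'E'
A=np.array([.480,.2015]); ARM=np.radians(112.2)
def rim(deg,z,r=.081): a=np.radians(deg); return [A[0]+r*np.cos(a),A[1]+r*np.sin(a),z]
E
python3 - <<'E'
from geo import *
W=pix2z(c,[T(p) for p in[(466,131),(599,149),(683,254),(666,386),(556,466),(418,447),(358,208)]],.039)[:,:2]
from scipy.optimize import least_squares
f=least_squares(lambda q:np.hypot(*(W-q[:2]).T)-.063,A);print("axle from holes",f.x,f.fun.round(4))
d=W-f.x;print("hole ang",np.degrees(np.arctan2(d[:,1],d[:,0])).round(1))
# frame heights right of the wheel
u,v=np.meshgrid(range(395,450),range(80,260));dd=c["depth"][v,u];n=np.stack([(u-c["cx"])/c["fx"],(v-c["cy"])/c["fy"],np.ones_like(u)],-1)
P=(n*dd[...,None])@rot(c["orientation"]).T+c["xyz"];m=(dd>0)&(P[...,2]>.08)&(abs(P[...,0]-.48)<.12);print("frame max y,z",P[m][:,1].max(),np.percentile(P[m][:,2],95))
for flip in(0,180):
  for a in(152,165,180,195,210):
    for z in(.065,.15):
      q=ik(rim(a,z),down(np.radians(a+flip)));print(flip,a,z,None if q is None else np.round(q,2))
a=np.degrees(ARM)
for g in(90,-90):
  for r in(.12,.063):
    for z in(.11,.19):
      q=ik(rim(a,z,r),down(ARM+np.radians(g)));print("pin",g,r,z,None if q is None else np.round(q,2))
E
```

```text
axle from holes [0.48135671 0.20119037] [0.0003 0.0001 0.0002 0.0004 0.0001 0.0004 0.0004]
hole ang [  15.1  -29.7  -75.1 -120.1 -164.9  149.7   59.7]
frame max y,z 0.0601779708394517 0.16276489312100423
0 152 0.065 [-0.64  0.24  0.05  2.   -0.02  0.9   2.07]
0 152 0.15 [-0.68  0.13  0.09  1.91 -0.01  1.1   2.07]
0 165 0.065 [-0.62  0.22  0.05  2.03 -0.01  0.89  2.32]
0 165 0.15 [-0.66  0.1   0.09  1.95 -0.01  1.09  2.31]
0 180 0.065 [-0.59  0.19  0.05  2.06 -0.01  0.89  2.61]
0 180 0.15 [-0.64  0.08  0.1   1.97 -0.01  1.09  2.61]
0 195 0.065 [-0.56  0.18  0.07  2.08 -0.02  0.88  2.92]
0 195 0.15 [-0.61  0.06  0.12  1.99 -0.01  1.09  2.92]
0 210 0.065 [-1.56  0.53  1.38  2.11 -0.63  1.02 -2.47]
0 210 0.15 [-1.73  0.19  1.42  2.02 -0.21  1.1  -2.83]
180 152 0.065 [-0.96  0.26  0.41  2.01 -0.13  0.9  -0.97]
180 152 0.15 [-0.97  0.14  0.41  1.92 -0.06  1.09 -1.03]
180 165 0.065 [-0.93  0.22  0.39  2.04 -0.11  0.89 -0.74]
180 165 0.15 [-0.95  0.1   0.4   1.96 -0.05  1.09 -0.79]
180 180 0.065 [-0.88  0.2   0.38  2.07 -0.09  0.89 -0.45]
180 180 0.15 [-0.91  0.07  0.39  1.99 -0.03  1.09 -0.51]
180 195 0.065 [-0.84  0.18  0.38  2.09 -0.09  0.88 -0.15]
180 195 0.15 [-0.86  0.06  0.38  2.   -0.02  1.09 -0.21]
180 210 0.065 [-0.79  0.18  0.38  2.09 -0.09  0.88  0.16]
180 210 0.15 [-0.82  0.06  0.39  2.   -0.02  1.09  0.1 ]
pin 90 0.12 0.11 [-0.57  0.31 -0.14  1.79  0.05  1.04  2.81]
pin 90 0.12 0.19 [-0.59  0.23 -0.1   1.7   0.03  1.21  2.82]
pin 90 0.063 0.11 [-0.52  0.29 -0.07  1.82  0.02  1.03  2.93]
pin 90 0.063 0.19 [-0.55  0.21 -0.03  1.73  0.01  1.2   2.94]
pin -90 0.12 0.11 [-0.92  0.31  0.28  1.81 -0.1   1.04 -0.21]
pin -90 0.12 0.19 [-0.93  0.23  0.29  1.72 -0.07  1.21 -0.24]
pin -90 0.063 0.11 [-0.86  0.29  0.33  1.84 -0.11  1.03 -0.1 ]
pin -90 0.063 0.19 [-0.87  0.21  0.33  1.74 -0.07  1.2  -0.13]
```

```bash
sed -i 's/^A=.*/A=np.array([.481,.2018]); ARM=np.radians(112.2)/' geo.py; cat >> geo.py <<'E'
def go(deg,z,vel=.15,r=.081,**k): return line_to(rim(deg,z,r),down(np.radians(deg+180)),vel=vel,**k)
def arc(a0,a1,z,vel,step=7,r=.081):
    n=int(np.ceil(abs(a1-a0)/step))
    for a in np.linspace(a0,a1,n+1)[1:]: go(a,z,vel,r)
def snap(n,box,s,cam="side"):
    i=read_camera(cam);pickle.dump(i,open(n+".pkl","wb"));crop(i,*box,s,f"pics/{n}.png");return i
E
python3 - <<'E'
from geo import *
gripper_to(.04,25)
reach(rim(152,.17),down(np.radians(152+180)))
print("hit",go(152,.0655,.12,contact_N=10),sense()["tcp_pos"])
f0=sense()["force"]
gripper_to(0,25);s=sense();print(s["width"],s["force"]-f0,s["grip_force"],s["time"])
arc(152,206.9,.0655,.07)
s=sense();print(s["force"]-f0,s["width"],s["time"],s["tcp_pos"])
snap("m1",(240,155,120,95),6); snap("m1t",(255,135,133,95),6,"top")
E
```

```text
hit False [0.4099317  0.24015278 0.06610745]
0.007948506546861354 [-4.51623054  0.53364755  5.85345486] 24.818801285291556 3.45
[-2.62721889 -1.45689525  8.54566522] 0.008069104676241227 5.7833 [0.40900094 0.16526431 0.06613029]
```

View pics/m1.png

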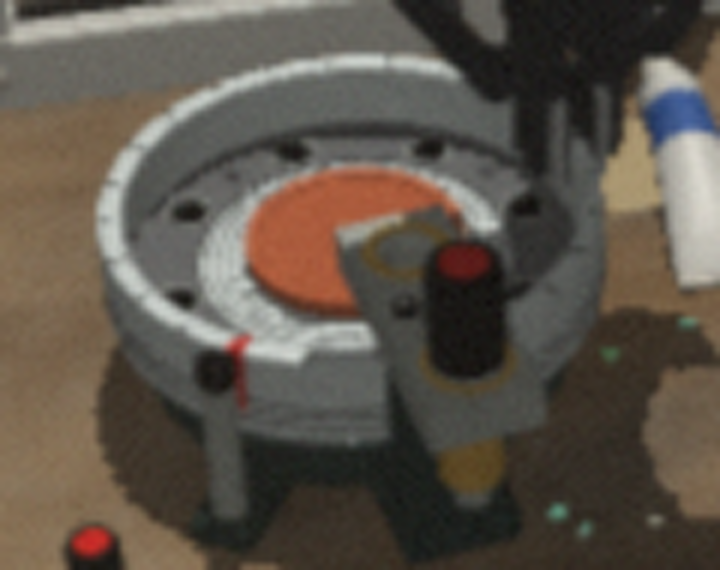

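View pics/m1t.png

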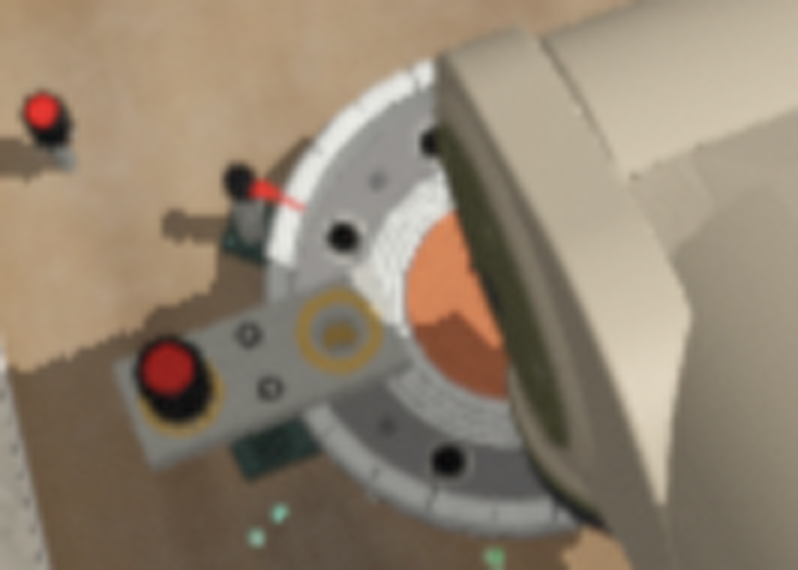

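Both views: the red mark has come to the pointer (top crop (280,192)-(303,208), side crop (241,345)), nothing else has moved.

```bash
python3 - <<'E'
from geo import *
def show(cam,f,p,z):
    w=pix2z(cam,f(p),z)[0][:2]-A0; print(p,np.degrees(np.arctan2(w[1],w[0])).round(2),np.hypot(*w).round(4))
A0=np.array([.4813,.2012])  # top-camera estimate of axle
show(c,T,(340,332),.088)
for p in[(281,193),(291,200),(303,208)]: show(c,T,p,.064)
show(c,T,(343,237),.039);show(c,T,(448,460),.039)
for n in("top0","m1t"):
    i=pickle.load(open(n+".pkl","rb"))
    g=i["img"][135:230,255:388].astype(float); red=g[...,2]-np.maximum(g[...,0],g[...,1])
    m=red>60; m[:, :]&=True; ys,xs=np.nonzero(m)
    k=(xs>40)&(xs<55)&(ys<40)&(ys>25); print(n,np.c_[xs,ys,red[ys,xs].round()][k].tolist())
for q in[68,69,70,70.2,71]:
  a=np.radians(q);P=[[A0[0]+r*np.cos(a),A0[1]+r*np.sin(a),.064] for r in(.078,.081,.085)];print(q,((project(c,P)-[255,135]+.5)*6-.5).round(0).tolist())
E
```

```text
(340, 332) 113.54 0.0633
(281, 193) 69.66 0.0861
(291, 200) 70.43 0.0819
(303, 208) 71.37 0.077
(343, 237) 70.47 0.0635
(448, 460) 160.16 0.063
top0 [[42.0, 30.0, 78.0], [43.0, 30.0, 115.0], [44.0, 30.0, 96.0], [42.0, 31.0, 115.0], [43.0, 31.0, 151.0], [44.0, 31.0, 148.0], [45.0, 31.0, 115.0], [46.0, 31.0, 67.0], [42.0, 32.0, 99.0], [43.0, 32.0, 120.0], [44.0, 32.0, 135.0], [45.0, 32.0, 128.0], [46.0, 32.0, 89.0]]
m1t [[42.0, 30.0, 80.0], [43.0, 30.0, 116.0], [44.0, 30.0, 98.0], [42.0, 31.0, 118.0], [43.0, 31.0, 155.0], [44.0, 31.0, 150.0], [45.0, 31.0, 118.0], [46.0, 31.0, 69.0], [42.0, 32.0, 102.0], [43.0, 32.0, 124.0], [44.0, 32.0, 137.0], [45.0, 32.0, 133.0], [46.0, 32.0, 103.0], [45.0, 33.0, 62.0], [46.0, 33.0, 73.0], [47.0, 33.0, 81.0], [48.0, 33.0, 69.0], [49.0, 34.0, 62.0]]
68 [[305.0, 195.0], [297.0, 192.0], [287.0, 188.0]]
69 [[304.0, 199.0], [296.0, 196.0], [285.0, 192.0]]
70 [[302.0, 202.0], [294.0, 199.0], [283.0, 195.0]]
70.2 [[302.0, 203.0], [294.0, 200.0], [283.0, 196.0]]
71 [[301.0, 206.0], [293.0, 203.0], [282.0, 199.0]]
```

```bash
cat >> geo.py <<'E'
ARM=np.radians(112.6); U=np.array([np.cos(ARM),np.sin(ARM),0]); N=np.array([-U[1],U[0],0]); QP=down(ARM-np.pi/2); PIN=np.array([.4352,.3128,0])
Z=np.array([0,0,1.])
E
python3 - <<'E'
from geo import *
gripper_to(.03); go(206.9,.13,.15)
reach(PIN+.17*Z,QP); gripper_to(.045)
print(line_to(PIN+.11*Z,QP,vel=.12,contact_N=8)); f0=sense()["force"]
gripper_to(0,40);s=sense();f=s["force"]-f0;print(s["width"],f,"along closing",f@N,"arm",f@U,s["tcp_pos"],s["time"])
snap("p1",(240,155,120,95),6)
E
```

```text
False
0.021667530467445247 [-3.99748486 -0.96963457  4.36210075] along closing 4.063144895332888 arm 0.6410381897862827 [0.43523625 0.31298747 0.11119637] 8.7583
```

```bash
python3 - <<'E'
from geo import *
p=sense()["tcp_pos"]; foot=p[2]-.032
line_to(p+.066*Z,vel=.12); s=sense();print("lifted",s["width"],s["force"],s["grip_force"])
b=p-.057*U+.066*Z; line_to(b,vel=.1)
pause(.2);f0=sense()["force"]
hit=line_to(b-[0,0,b[2]-(foot+.072)],vel=.04,contact_N=4);s=sense()
print(hit,"foot",s["tcp_pos"][2]-foot,s["force"]-f0,s["width"],s["time"])
snap("p2",(240,155,120,95),6)
E
```

```text
lifted 0.021596880852004955 [ 0.10988188  0.05891262 -1.30800998] 39.46972668170929
False foot 0.07213428543910298 [0.01692478 0.88694729 1.50266412] 0.021740740142403587 11.2333
```

View pics/p2.png

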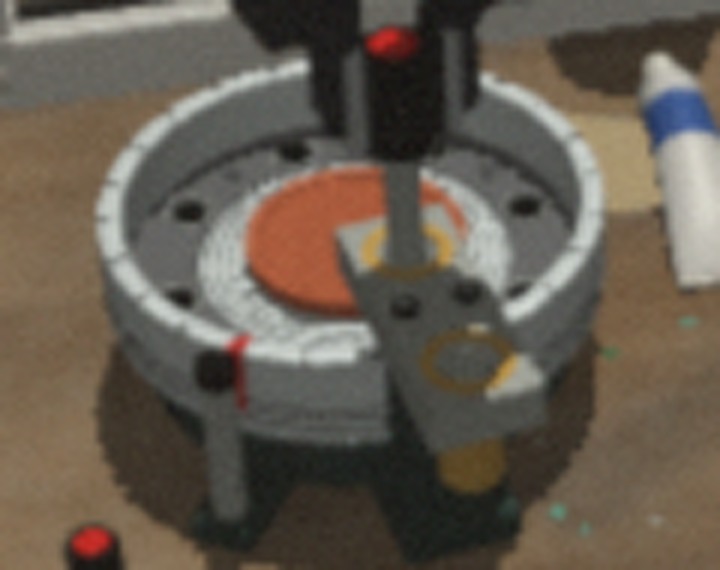

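Pin's shank stands well in the bushing (crop (403,250)), mark still at the pointer. Lowering onto the ring and releasing.

```bash
python3 - <<'E'
from geo import *
p=sense()["tcp_pos"]; foot=.0791966 if 0 else .11119637-.032
hit=line_to(p-[0,0,p[2]-(foot+.037)],vel=.025,contact_N=4);s=sense()
print(hit,"foot",s["tcp_pos"][2]-foot,s["force"],s["time"])
gripper_to(.045,25);pause(.2)
q=sense()["tcp_pos"].copy();q[2]=.19;line_to(q,vel=.15)
reach(rim(197,.15),down(np.radians(197+180)))
i=read_camera("side");pickle.dump(i,open("p3.pkl","wb"));crop(i,240,135,120,95,6,"pics/p3.png")
g=i["img"].astype(float);red=g[...,2]-np.maximum(g[...,0],g[...,1]);m=np.zeros_like(red,bool);m[150:205,292:330]=red[150:205,292:330]>60
lab=cv2.connectedComponentsWithStats(m.astype(np.uint8));print(lab[2],lab[3])
B=.5*(np.array([.456,.2593])+np.array([.4585,.2614]))
for z in(.126,.134):print(z,project(i,[*B,z]))
print(sense()["time"])
E
```

```text
True foot 0.03941406646990814 [-0.31219407 -0.55658694  4.92028053] 12.4667
[[     0      0    640    400 255847]
 [   303    174      6      5     24]
 [   292    184      9     21    126]
 [   315    190      2      3      3]] [[319.51339668 199.50572803]
 [305.79166667 176.125     ]
 [295.         192.52380952]
 [315.66666667 191.        ]]
0.126 [[306.91780896 179.29309987]]
0.134 [[306.73218433 175.75076146]]
14.2
```

View pics/p3.png

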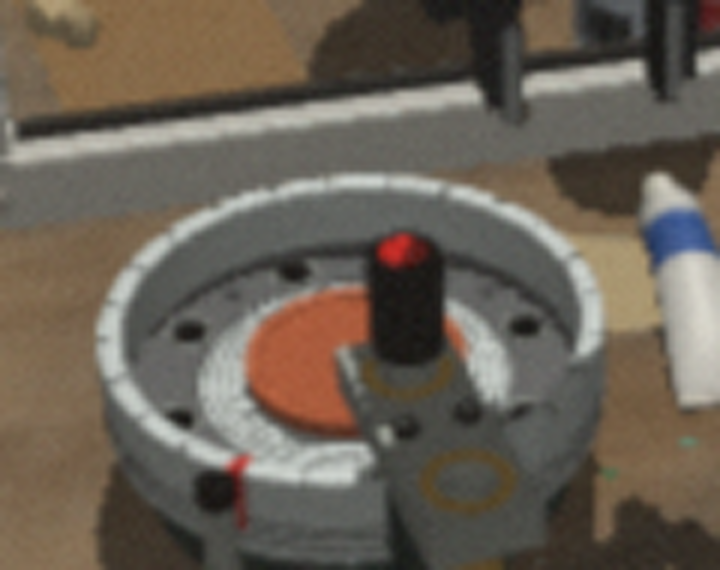

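The pin stands straight in the bushing, still on the ring (cap at row 176, against 175.8 expected up and 179.3 home). The holes show the zero hole about 2.5° counter-clockwise past the bushing, so I ease the wheel clockwise.

```bash
cat >> geo.py <<'E'
def pinrow():
    i=read_camera("side");g=i["img"].astype(float);red=(g[...,2]-np.maximum(g[...,0],g[...,1]))[165:190,297:313]
    r,_=np.nonzero(red>60); return r.mean()+165 if len(r) else np.nan
def ease(a,sgn,n,z=.0655,ref=None,d=.5,tmax=6):
    for k in range(n):
        a+=sgn*d; hit=go(a,z,.005,contact_N=5); s=sense()
        t=sgn*np.array([-np.sin(np.radians(a)),np.cos(np.radians(a)),0]); ft=-(s["force"]-ref)@t; row=pinrow()
        print(round(a,1),hit,"resist",ft.round(2),"row",row.round(2),s["width"].round(4))
        if hit or ft>tmax or row>177.8: break
    return a
E
python3 - <<'E'
from geo import *
gripper_to(.03,20)
print(go(197,.0655,.1,contact_N=10),pinrow()); f0=sense()["force"]
gripper_to(0,20); s=sense(); print(s["width"],s["force"]-f0)
ease(197,-1,12,ref=f0); print(sense()["force"]-f0,sense()["time"])
E
```

```text
False 183.54545454545456
0.007893713695533443 [-1.661851   -1.03087233  5.19406384]Traceback (most recent call last):
  File "<stdin>", line 5, in <module>
  File "geo.py", line 23, in ease
    print(round(a,1),hit,"resist",ft.round(2),"row",row.round(2),s["width"].round(4))
                                                                 ^^^^^^^^^^^^^^^^
AttributeError: 'float' object has no attribute 'round'
```

```bash
sed -i 's/s\["width"\].round(4)/round(s["width"],4)/; s/r,_=np.nonzero(red>60)/b=g[165:190,297:313]; r,_=np.nonzero((b[...,2]>60)\&(b[...,2]>3*np.maximum(b[...,0],b[...,1])))/' geo.py
python3 - <<'E'
from geo import *
import numpy as np
s=sense();print(s["tcp_pos"],s["force"],s["time"]); i=pickle.load(open("p3.pkl","rb"))
for i in(i,read_camera("side")):
    b=i["img"][165:190,297:313].astype(float); m=(b[...,2]>60)&(b[...,2]>3*np.maximum(b[...,0],b[...,1])); r,q=np.nonzero(m); print(len(r),r.mean()+165,q.mean()+297)
snap("p4",(240,135,120,95),6)
E
```

```text
[0.40330138 0.17901347 0.06605202] [-2.49908864 -1.13075331  5.72025396] 16.1917
22 176.3181818181818 305.72727272727275
12 176.58333333333334 307.4166666666667
```

View pics/p4.png

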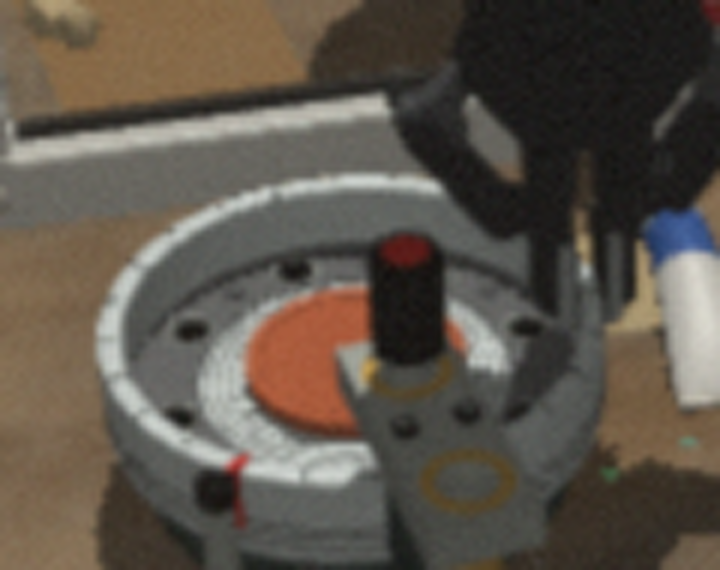

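Pin is still up (cap at crop (405,250), now in shadow) and the rim is held at the near right. Continuing the easing.

```bash
sed -i 's/b\[...,2\]>60)&/b[...,2]>45)\&/' geo.py; python3 - <<'E'
from geo import *
print(pinrow()); f0=sense()["force"]
ease(196.5,-1,12,ref=f0,d=.35,tmax=5); s=sense();print(s["force"]-f0,s["time"],s["tcp_pos"],pinrow())
E
```

```text
176.28571428571428
196.2 False resist -0.44 row 176.33 0.0082
195.8 False resist -1.32 row 176.77 0.0082
195.5 False resist -0.0 row 180.21 0.0082
[-0.47535276 -0.12799549 -0.4535325 ] 17.2417 [0.40288038 0.18040689 0.06604585] 179.84615384615384
```

```bash
python3 - <<'E'
from geo import *
gripper_to(.03); go(195.5,.16,.12); reach([.45,.42,.3],QP); pause(.3)
a=snap("f",(240,155,120,95),6)["img"]; b=snap("ft",(255,135,133,95),6,"top")["img"]
print(sense()["time"],pinrow())
cv2.imwrite("pics/final.png",np.hstack([cv2.resize(x,None,fx=3.3,fy=3.3,interpolation=cv2.INTER_CUBIC) for x in(a[150:260,245:365],b[130:240,255:375])]))
E
```

```text
20.0667 179.94117647058823
```

View pics/final.png

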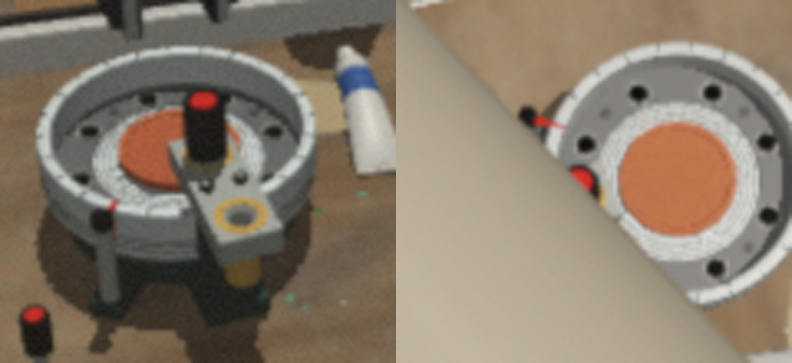

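The pin's shoulder is down on the arm at (205,155), the coaster is centred, the tube is where it was, and the gripper is clear.

```bash
python3 -c "
from rig import *
print(close_job())"
```

```text
the job is handed in; nothing more can be done
None
```

The wheel is locked at zero and the job is handed in at about 20 s: I brought the mark to the pointer, and the pin dropped fully home after easing the rim about 1.5° (2 mm) clockwise. The coaster stayed centred and the paint tube is where it was; the arm worked clear of the pail, though the last pictures don't show it.

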